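Discard the swollen battery cell

ROBOT

A 6-joint arm with a two-finger parallel gripper is mounted at the origin on the work surface. World frame = base frame: x ahead of the robot, y to its left, z up, the work surface at z = 0. Lengths are in m, angles in rad, forces in N, time in s.
With the tool pointing down it reaches from about 0.375 to 0.825 m from the base axis. Payload 5.5 kg.
Tool frame: the origin (TCP) lies at the very end of the fingers, on their centre line; the grasp point (between the pads) lies bot.hold_point_z behind it (bot.hold_point_z is the distance from the TCP to the grasp point, in m); z points along the fingers, y is the line along which they close (so a half turn about z gives the same grasp; the last joint's range is limited). The gripper opens to 85 mm and grips with 20 to 120 N. Pads are 22 mm wide; open, the fingers measure 114 mm over their backs; the gripper's body (76 mm by 85 mm) begins 54 mm behind the grasp point. The pads swing forward as they close: fully open they stand 13 mm farther back than shut.
Start: joints at [-1.309, 0.314, -0.047, 1.21, 0, 1.571], TCP at [0.155, -0.58, 0.231] pointing down, gripper open.
Joint ranges: [-2.67, 2.67], [-0.69, 1.73], [-1.03, 1.25], [-2.08, 2.16], [-1.42, 1.45], [-3.14, 3.14]. Speed limits (rad/s): [2.39, 2.39, 3.01, 3.14, 3.14, 3.14].

INTERFACE

Orientations are given as a unit quaternion [x, y, z, w].
In Python, from cell import bot, eoat, planner, monitor, vision gives the robot as it stands. The module is installed in compiled form; this text tells all that it offers. Calls block until the motion is done:
- bot.move_to(position, orientation): joint-space move of the TCP to a pose.
- bot.servo_line(position, ori=None, velocity=0.15): straight line of the TCP; ori=None keeps the orientation; velocity is the mean speed in m/s.
- bot.goto_joints(angles): joint-space move.
- eoat.command_gripper(opening, strength=None): opening from 0.0 (shut) to 1.0 (fully open); strength is the grip in N (None keeps the last); returns when the fingers have stopped.
- bot.pause(seconds).
- planner.ik(position, orientation): joint angles nearest the present ones, or None.
- monitor.state(): the state.
- vision.capture(name): name is "side" or "top" or "wrist"; returns a dict with "image" (400x640x3 uint8, red, green, blue), "mtx" (3x3 intrinsics, pixels), "R" (3x3) and "t" (3): a world point X has camera coordinates R X + t; the wrist camera has in their place "mount" (4x4, takes a point from camera to tool coordinates, whose origin is the TCP and whose axes are the flange's). Camera axes: x right, y down, z forward; pixel columns grow to the right and rows downward; lengths in m; the calibration is good to about 2 mm. A picture is of the moment at which its call begins: read the wrist's pose just before it. There is no depth.
A pose or a line that the arm cannot do raises bot.Unreachable and nothing moves.
- bot.sign_off(): hands the job in; it is judged then, once.
The state is a dict: "clock": time; "q": joint angles; "dq": joint speeds; "joint_torque": joint torques, N m; "tool_pos": TCP position; "orientation": TCP orientation; "wrist_force": force on the tool from outside, world axes, zero at the start; "torque": the same for the moment, N m; "gripper_width": opening from 0.0 (shut) to 1.0 (fully open); "finger_force": force on a finger pad.
Only numpy, scipy, OpenCV 4.12 (cv2) and the standard library are available. Lean on these libraries where they do the work, as an engineer would, in place of code of your own. Each camera call takes 0.05 s, during which the arm holds its last target. There are 200 camera calls.

TASK

One of the two pouch cells in the sorting tray has swollen into a pillow. Lay closed fingertips on top of it, slide it along its lane to the tray's open end and push it off the edge so that it drops into the steel scrap bin below. It may burst: never lift it out of the tray and never press or push it with more than 15 N; leave the flat cell, the screwdriver and the screw tub where they are.

Things in the scene. Friction and masses are not known exactly. Their poses are not given: they have to be found in the camera images.
- tray: Black plastic two-lane tray fixed on the bench, 180 (x) by 138 (y) by 20 mm; origin: centre of its underside, on the bench top. Floor 3 mm thick; walls 6 mm thick, 17 mm above the floor, at -x, both sides and along the middle: two lanes 60 mm wide, centred at y = +33 and -33 mm. The +x end is open, without a sill, and overhangs the bench edge. Slippery inside.
- tray_lip (a point): middle of the tray's open end, on the floor's top face (90 mm from the tray's origin along its +x); past this line there is nothing below a cell but the bin
- swollen_cell: Silver pouch cell in either lane: slab 90 (x, along lane) by 56 by 7 mm, puffed up to a pillow with a level top about 72 by 32 mm; how high is not known: 10 to 16 mm above the underside, below the walls' top. Origin: centre of its underside. 0.2 to 0.35 kg. Starts 2 to 6 mm from the -x wall, 2 mm play each side: no room for a finger behind it until slid forward
- flat_cell: the sound cell in the other lane: the same slab, 90 by 56 by 7 mm, flat on top, same foil; origin at the centre of its underside. Leave it where it lies
- bin: open steel scrap bin, fixed on a stand, below the tray's open end: outside 240 (x) by 300 (y) by 100 mm, walls and bottom 5 mm; origin at the centre of its underside, rim 50 mm below the bench top
- screwdriver: loose screwdriver lying on the bench beside the tray; leave it
- screw_tub: loose grey open tub for screws, 80 by 60 by 30 mm, on the bench on the tray's other side; origin at the centre of its underside; leave it
- swollen_mid (a point): middle of the swollen cell's underside (same point as its origin). Pressing: the pillow above it gives only about 1 mm per 15 N, so feel for its top; 5 to 9 N pressed down is enough to slide the cell (friction: fingers on the pillow 0.5 or more, cell on the tray about 0.3); above 15 N it bursts
Things that resemble listed ones, but are neither listed nor needed, are in the scene too. Of the things like the swollen_cell, leave any that is green; of the rest the larger one is meant.

How it is judged:
By the outcome, as a careful person would: the job done as asked, in the order asked, and still so for the second after the job is handed in, with the robot touching nothing.
It also fails if it takes over 48 s, if anything falls off the work surface, if the arm or the gripper's body presses on something with over 40 N, if the wrist force passes 120 N, or if a joint passes its speed limit or range.

## Working session

There is one attempt and no reset: what is moved stays moved. The work goes in short steps, each a Python script; the robot and the scene stay as the last script left them, time stands still between calls to the robot, and variables do not carry over. Pictures are saved under pics/ and viewed, at most 10 in all, crops included, and the job is handed in when it is done.

```bash
mkdir -p pics
python3 - <<'E'
from cell import bot, eoat, planner, monitor, vision
import cv2,pickle
d={}
for n in("top","side"):
    c=vision.capture(n); d[n]=c
    cv2.imwrite(f"pics/{n}0.png",c["image"][:,:,::-1]); print(n,c["mtx"].tolist(),c["R"].tolist(),c["t"].tolist())
pickle.dump(d,open("d.pkl","wb"))
s=monitor.state();print(s["clock"],s["orientation"],s["wrist_force"],bot.hold_point_z)
E
```

```text
top [[422.8264807400243, 0.0, 319.349873078808], [0.0, 422.8264807400243, 204.8081755274493], [0.0, 0.0, 1.0]] [[0.02202654246850547, -0.9997047736820643, 0.010256554205748775], [-0.9980343992679375, -0.02258946881839868, -0.05845557096111222], [0.058670003449549535, -0.008948819798997839, -0.9982373211413381]] [0.0034647666853423625, 0.533585404288138, 0.7348171716198911]
side [[412.13287212769075, 0.0, 314.92105842618383], [0.0, 412.13287212769075, 195.4041552210952], [0.0, 0.0, 1.0]] [[0.7373555550832571, -0.6754772729342142, -0.006102387829287319], [-0.47313996346038395, -0.5099929531651717, -0.7183632526087159], [0.48212587605787, 0.5325764184332836, -0.6956414293040684]] [-0.38154410585529824, 0.23116875081981458, 0.5459926369044826]
0.1 [ 9.91444674e-01  1.30525376e-01 -9.34419700e-05 -7.59240371e-04] [ 0.63430988 -1.02858082  1.03850969] 0.0187
```

View pics/top0.png

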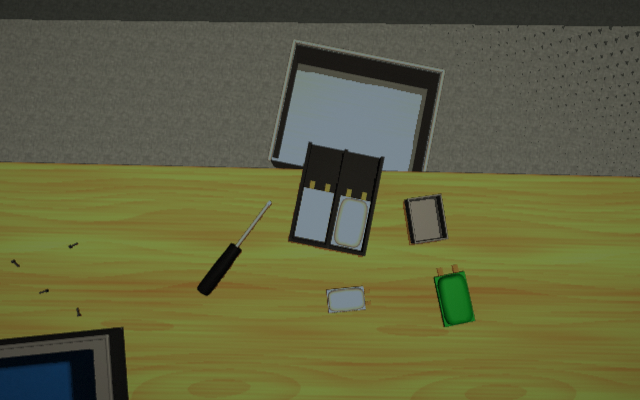

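View pics/side0.png

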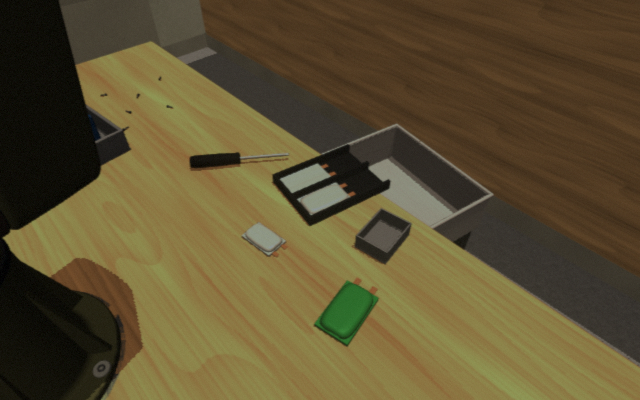

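Top view: the swollen cell (with the pillow outline) is in the right lane at about (351,222), the flat cell is in the left lane (314,215), and the open end points up over the bin. The tub is at (425,219) and the screwdriver at (235,250). Enlarging the tray for its corners.

Run:
```python
import cv2
a=cv2.imread("pics/top0.png")[130:270,270:430]
a=cv2.convertScaleAbs(a,alpha=1.5,beta=25)
cv2.imwrite("pics/crop.png",cv2.resize(a,None,fx=4,fy=4,interpolation=cv2.INTER_CUBIC))
```

```text
(no output)
```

View pics/crop.png

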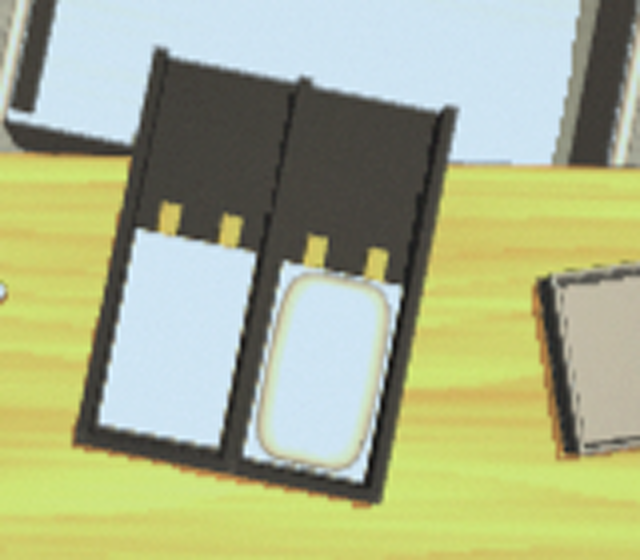

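```bash
cat > h.py <<'E'
import numpy as np,pickle,cv2
from scipy.optimize import least_squares
d=pickle.load(open("d.pkl","rb"))
def fit(c,pix,L,W,z):
    P=np.array([[L/2,W/2],[L/2,-W/2],[-L/2,-W/2],[-L/2,W/2]])
    def w(p):
        k,s=np.cos(p[2]),np.sin(p[2]); X=P@np.array([[k,s],[-s,k]])+p[:2]
        X=np.c_[X,np.full(4,z)]@c["R"].T+c["t"]; u=X@c["mtx"].T
        return (u[:,:2]/u[:,2:]-pix)
    r=least_squares(lambda p:w(p).ravel(),[.5,0,-.2]); return r.x,w(r.x)
E
python3 - <<'E'
from h import *
T=np.array([[155,48],[457,107],[380,500],[77,438]])/4+[270,130]
C=np.array([[283,262],[403,284],[365,483],[243,460]])/4+[270,130]
F=np.array([[135,227],[258,252],[220,447],[98,427]])/4+[270,130]
for a in((T,.18,.138,.02),(C,.09,.056,.008),(F,.09,.056,.010)):
    x,r=fit(d["top"],*a);print(x.round(4),r.round(1).tolist())
    if a[0] is T: t=x
    else:
        k,s=np.cos(t[2]),np.sin(t[2]);print("in tray",np.array([[k,s],[-s,k]])@(x[:2]-t[:2]))
E
```

```text
[ 0.546  -0.0153 -0.1753] [[-0.1, -1.1], [0.5, -0.7], [0.5, 0.8], [-0.9, 0.9]]
[ 0.5025 -0.0418 -0.1723] [[-0.4, -0.1], [0.2, 0.4], [0.3, 0.0], [-0.0, -0.3]]
in tray [-0.03813345 -0.03372667]
[ 0.5162  0.0237 -0.1633] [[-0.0, 0.2], [-0.0, -0.3], [0.2, 0.5], [-0.2, -0.3]]
in tray [-0.03608488  0.03318395]
```

```bash
cat >> h.py <<'E'
from cell import bot,eoat,planner,monitor,vision
YAW=-.173
ux=np.array([np.cos(YAW),np.sin(YAW)]); uy=np.array([-ux[1],ux[0]])
Q=[np.cos(YAW/2),np.sin(YAW/2),0,0]
C0=np.array([.5025,-.0418])   # swollen cell start
def at(s,z,l=0): return [*(C0+s*ux+l*uy),z]   # s: along lane from cell start
def force(n=6):
    f=[]
    for _ in range(n): f.append(monitor.state()["wrist_force"]); bot.pause(.01)
    return np.mean(f,0)
E
python3 - <<'E'
from h import *
print(planner.ik(at(0,.1),Q),planner.ik(at(120,.01) if 0 else at(.13,.006),Q))
eoat.command_gripper(0.)
bot.move_to(at(0,.10),Q)
bot.servo_line(at(0,.035),velocity=.1)
a=[force(1) for _ in range(10)];print(np.mean(a,0),np.std(a,0))
s=monitor.state();print(s["clock"],s["tool_pos"],s["orientation"],s["gripper_width"])
c=vision.capture("side");cv2.imwrite("pics/s1.png",cv2.resize(c["image"][120:260,230:430,::-1],None,fx=4,fy=4,interpolation=2))
t=monitor.state()["clock"];bot.servo_line(at(0,.0345),velocity=.02);print(monitor.state()["clock"]-t,monitor.state()["tool_pos"])
E
```

```text
[-0.08299301  0.23043622 -0.47354843  0.86681167  0.         -3.05158566] [-0.10143015  0.54387643 -0.2469254   0.7799945   0.         -3.07002281]
[-0.03387008 -0.19051015  0.16919946] [0.21853073 0.43245607 0.39908478]
5.575 [ 0.50326287 -0.04186646  0.03571853] [ 9.96260044e-01 -8.64028083e-02  6.91764605e-04  3.14055848e-06] 0.000977412407727561
0.25 [ 0.50271733 -0.04181896  0.03478708]
```

View pics/s1.png

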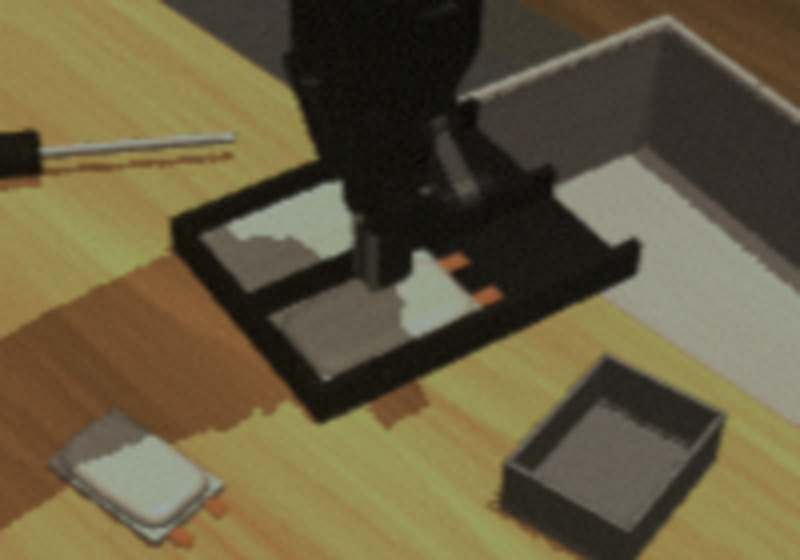

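The side view shows the closed fingertips centred over the near lane's cell, around crop pixel (375,285). Now I'll feel for its top.

Run:
```python
from h import *
f0=force(8)[2]
z=.0225; bot.servo_line(at(0,z),velocity=.03)
f=force(4)[2]-f0
while f<6.5 and z>.0105:
    z-=.0004 if f<1.5 else .00015
    bot.servo_line(at(0,z),velocity=.02); f=force(4)[2]-f0
    if f>1: print(round(z,5),f.round(2),monitor.state()["tool_pos"][2].round(5))
print(f0,f,z,monitor.state()["clock"])
```

```text
0.0149 1.93 0.01498
0.01475 3.63 0.01486
0.0146 4.76 0.01476
0.01445 6.45 0.01464
0.0143 7.26 0.01457
-0.35216464605139153 7.256224489369331 0.01429999999999998 13.0417
```

Run:
```python
from h import *
f0=-.2; z=.0143; s=0
while s<.0599:
    s+=.003 if s<.009 else .006
    bot.servo_line(at(s,z),velocity=.04); f=force(4); n=f[2]-f0
    print(round(s,3),round(z,5),n.round(2),(f[:2]@ux).round(2),(f[:2]@uy).round(2))
    if n>11 : z+=.0004
    else: z-=float(np.clip((7.2-n)/15e3,-.0003,.0003))
    if n<1: print("lost");break
bot.servo_line(at(s,.05),velocity=.1)
print(force()-[0,0,f0],monitor.state()["clock"])
c=vision.capture("top");cv2.imwrite("pics/t2.png",cv2.resize(c["image"][130:270,270:430,::-1],None,fx=4,fy=4,interpolation=2))
c=vision.capture("side");cv2.imwrite("pics/s2.png",cv2.resize(c["image"][120:260,230:430,::-1],None,fx=4,fy=4,interpolation=2))
```

```text
0.003 0.0143 7.27 -1.88 -0.48
0.006 0.0143 6.95 -2.05 -0.14
0.009 0.01429 7.33 -1.85 -0.35
0.015 0.0143 6.64 -1.33 -0.07
0.021 0.01426 7.04 -1.34 -0.09
0.027 0.01425 6.67 -1.18 -0.33
0.033 0.01421 7.31 -0.88 0.19
0.039 0.01422 7.09 -0.89 -0.21
0.045 0.01421 7.02 -1.51 -0.04
0.051 0.0142 6.99 -1.18 0.07
0.057 0.01419 6.78 -1.07 0.46
0.063 0.01416 7.43 -1.1 -0.15
[-0.15560633 -0.25886262  0.09070418] 17.45
```

View pics/s2.png

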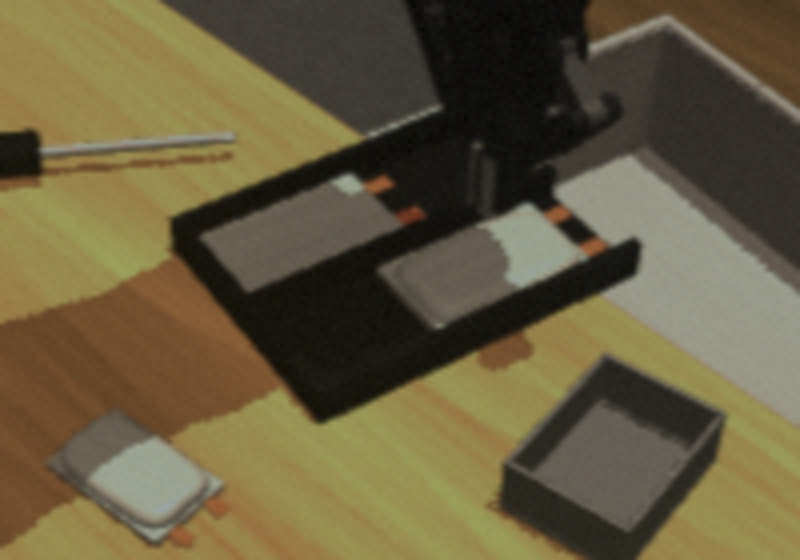

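The cell has moved about 60 mm: its terminals are near the lip at crop (595,245) and its rear edge is clear at (405,300). Next, the fingertips go behind it to push it off.

Run:
```python
from h import *
bot.servo_line(at(-.008,.05),velocity=.15); f0=force(8)
bot.servo_line(at(-.008,.012),velocity=.06); print(force(4)-f0)
bot.servo_line(at(-.008,.0065),velocity=.03); print(force(4)-f0, monitor.state()["tool_pos"])
s=-.008
while s<.135:
    s+=.004 if s<.012 else .006
    bot.servo_line(at(s,.0065),velocity=.04); f=force(3)-f0
    print(round(s,3),(f[:2]@ux).round(2),(f[:2]@uy).round(2),f[2].round(2))
    if np.linalg.norm(f)>7: print("stop");break
print(monitor.state()["clock"])
c=vision.capture("side");cv2.imwrite("pics/s3.png",c["image"][:,:,::-1])
```

```text
[-0.11815999  0.05765035  0.01071736]
[0.68878007 0.32526327 0.35125904] [ 0.49451846 -0.0404137   0.00646489]
-0.004 0.36 0.26 0.33
0.0 -0.22 0.31 -0.2
0.004 -0.38 0.3 -0.0
0.008 -0.24 0.6 -0.68
0.012 -0.07 0.37 0.1
0.018 -0.57 0.05 -0.25
0.024 -0.02 0.41 -0.68
0.03 -0.17 0.12 0.42
0.036 -0.01 0.83 -0.56
0.042 -0.03 0.36 0.01
0.048 -0.27 -0.16 -0.65
0.054 -0.2 0.13 -0.09
0.06 -0.32 0.16 -0.17
0.066 -0.05 0.09 0.15
0.072 -0.64 0.46 0.02
0.078 -0.47 -0.04 0.02
0.084 -0.14 0.04 0.14
0.09 -0.46 0.11 0.02
0.096 -0.31 0.04 0.26
0.102 -0.1 0.11 -0.42
0.108 -0.3 0.04 -0.62
0.114 -0.25 0.14 -0.31
0.12 0.15 0.45 -0.15
0.126 -0.27 0.56 -0.49
0.132 0.15 0.08 -0.08
0.138 -0.46 0.39 -0.26
27.625
```

View pics/s3.png

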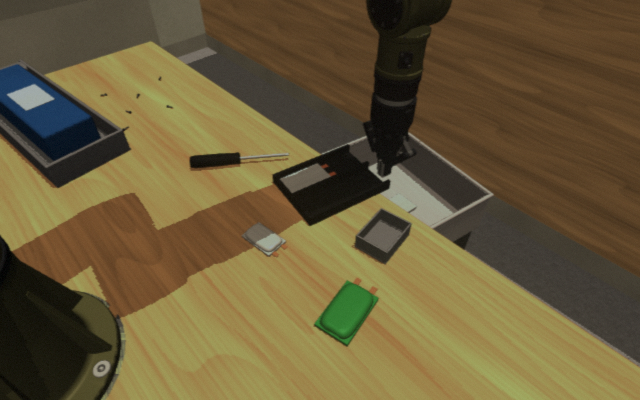

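The lane is empty and the cell lies in the bin around (402,202); the flat cell, tub and screwdriver haven't moved. I'll retreat upward and check the bin from above.

Run:
```python
from h import *
bot.servo_line(at(.138,.10),velocity=.15)
bot.servo_line(at(0,.2),velocity=.25)
c=vision.capture("top");cv2.imwrite("pics/t4.png",c["image"][:,:,::-1]);print(monitor.state()["clock"])
```

```text
29.3333
```

View pics/t4.png

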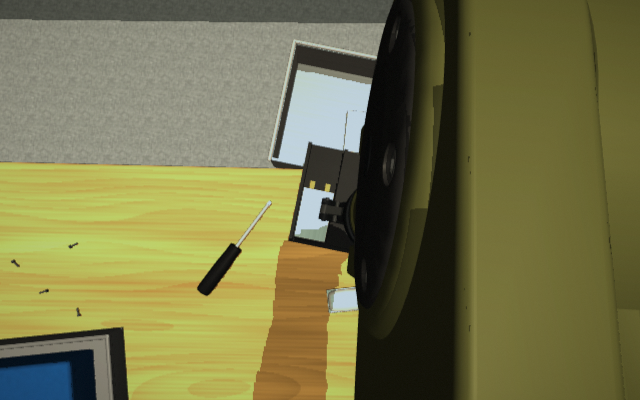

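The arm hides part of the view, but the edge of the cell shows in the bin at (347,125), the flat cell hasn't moved, and the robot is clear of everything.

```bash
python3 -c "
from cell import bot
print(bot.sign_off())"
```

```text
the job is handed in; nothing more can be done
None
```

The swollen cell was slid along its lane at about 7 N and pushed off the edge into the scrap bin; the flat cell, screwdriver and tub looked unmoved, and the job was handed in at about 29 s.

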